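# Finish packing the kiln box and hold its lid just above the posts

## Robot

A 7-joint arm with a two-finger parallel gripper is mounted at the origin on the work surface. World frame = base frame: x ahead of the robot, y to its left, z up, the work surface at z = 0. Lengths are in m, angles in rad, forces in N, time in s.
With the tool pointing down it reaches from about 0.4 to 0.85 m from the base axis. Payload 4.5 kg.
Tool frame: the origin (TCP) lies at the very end of the fingers, on their centre line; the grasp point (between the pads) lies 19 mm behind it; z points along the fingers, y is the line along which they close (so a half turn about z gives the same grasp; the last joint's range is limited). The gripper opens to 85 mm and grips with 20 to 120 N. Pads are 22 mm wide; open, the fingers measure 114 mm over their backs; the gripper's body (76 mm by 85 mm) begins 54 mm behind the grasp point. The pads swing forward as they close: fully open they stand 13 mm farther back than shut.
Start: joints at [1.261, 0.689, -0.195, 1.565, 0.157, 0.902, -0.215], TCP at [0.211, -0.588, 0.231] pointing down, gripper open.
Joint ranges: [-3.01, 3.01], [-0.46, 2.08], [-1.47, 1.51], [0.13, 2.56], [-1, 4.14], [0.04, 2.09], [-2.66, 2.66]. Speed limits (rad/s): [2.57, 2.57, 3.14, 3.14, 3.14, 3.14, 3.14].

## Interface

Orientations are given as [roll, pitch, yaw] about the fixed x, y, z axes, in that order (R = Rz(yaw) Ry(pitch) Rx(roll)).
In Python, from plant import manip gives the robot as it stands. Calls block until the motion is done:
- manip.goto(position, orientation): joint-space move of the TCP to a pose.
- manip.move_l(position, vel=0.15, ori=None, threshold=None): straight line of the TCP; ori=None keeps the orientation; vel is the mean speed in m/s. With threshold (N) it stops when the force on the tool has changed by that much, and returns True; else False.
- manip.movej(angles): joint-space move.
- manip.open_gripper() and manip.clamp(squeeze=None): open the fingers fully, or close them until they stop; squeeze is the grip in N (None keeps the last).
- manip.wait(seconds).
- manip.inverse_kinematics(position, orientation): joint angles nearest the present ones, or None.
- manip.get_obs(): the state.
- manip.snapshot(name): name is "side" or "top"; returns (picture, depth): 384x512x3 uint8, red, green, blue; 384x512 float32, m along the optical axis (not along the pixel's ray), 0 where there is no reading.
- manip.camera_info(name): a dict with "intrinsics" (3x3 intrinsics, pixels), "rvec" (rotation vector, rad) and "tvec" (3), from world to camera coordinates, as OpenCV has them. Camera axes: x right, y down, z forward; pixel columns grow to the right and rows downward; lengths in m; the calibration is good to about 2 mm. A picture is of the moment at which its call begins. camera_info takes no time and is no camera call.
A pose or a line that the arm cannot do raises manip.Unreachable and nothing moves.
- manip.finish_job(): hands the job in; it is judged then, once.
The state is a dict: "clock": time; "joint_positions": joint angles; "qvel": joint speeds; "tau": joint torques, N m; "tool_pos": TCP position; "tcp_rot": TCP orientation; "wrist_force": force on the tool from outside, world axes, zero at the start; "moment": the same for the moment, N m; "width": opening from 0.0 (shut) to 1.0 (fully open); "grasp_force": force on a finger pad.
Only numpy, scipy, OpenCV 4.12 (cv2) and the standard library are available. Lean on these libraries where they do the work, as an engineer would, in place of code of your own. Each camera call takes 0.05 s, during which the arm holds its last target. There are 200 camera calls.

## Task

Finish packing the clay kiln box: stand the loose bottle and the loose square flask upright on the two empty round pads among the pieces already in it, either piece on either pad. Then lift the lid by its handle, carry it over the tool rack and hold it level, centred and square over the box's four corner posts, about a centimetre above them and touching neither posts nor pieces, so that I can check the load before it closes. Finish there, still and with the lid held in the gripper, and leave everything else standing where it is.

Things in the scene. Friction and masses are not known exactly. Their poses are not given: they have to be found in the camera images.
- box: cream clay box fixed on the table: 200 (along x) x 122 mm, inside 164 x 110, floor 6 thick, walls 25 high; at each corner a post 14 mm thick (at x +-91, y +-52 mm), top 100 mm above the table. Six places, 54 mm apart: x -54, 0, 54; y -27, 27 mm; four are taken by ware. Origin: centre of its underside.
- post_tops (a point): the point midway between the tops of the box's four posts, 100 mm above the table; axes as the box's.
- pad1_top (a point): centre of the top of an empty round pad, off-white, 40 mm in diameter, 3 mm thick, fixed on the box's floor; this point is 9 mm above the table.
- pad2_top (a point): the same for the other empty pad.
- bottle: loose clay round bottle, 80 mm high: body 48 mm across up to 26 mm, shoulder tapering to 40 mm, then a straight neck 24 mm in diameter from 40 to 80 mm. Made of the same plain unglazed clay as the other ware; 0.08 to 0.15 kg. It stands outside the box on the table. Origin: centre of its underside, z up.
- flask: loose clay square flask, 80 mm high: body 48 x 48 mm in plan (sides along its x and y) and 34 mm high, a 36 mm square shoulder step up to 37.5 mm, then a straight round neck 24 mm in diameter up to 80 mm. On the table outside the box; 0.08-0.16 kg. Fits its place (4 mm to the wall) only with sides parallel to the box's, any quarter turn. Origin: centre of its underside, z up.
- lid: the box's cream clay lid, lying flat on the table: a plate 216 x 136 mm (long side along its x), 9 mm thick, with an upright bar handle on its middle: 70 mm long along the lid's x, 16 mm thick along y, from the plate's top to 50 mm above the plate's underside. 0.36 to 0.54 kg, balanced at the handle's middle. Origin: centre of its underside, z up.
- lid_handle (a point): middle of the lid's bar handle, 34 mm above the lid's underside; axes as the lid's.
- rack: fixed wooden tool rack on the table between the lid and the box, 300 mm long along its x, 50 mm wide, its ends 115 mm high (the tool handles in it 112 mm). Origin: centre of its underside.
- packed1: packed piece, loose in the box on its own pad (40 mm disc, 3 mm thick, stuck to it): round bottle, 80 mm high: body 48 mm across up to 26 mm, shoulder tapering to 40 mm, then a straight neck 24 mm in diameter from 40 to 80 mm (heights above its pad). Stays where it is. Origin: centre of the pad's underside.
- packed2: packed piece, loose in the box on its own pad (40 mm disc, 3 mm thick, stuck to it): round bottle, 80 mm high: body 48 mm across up to 26 mm, shoulder tapering to 40 mm, then a straight neck 24 mm in diameter from 40 to 80 mm (heights above its pad). Stays where it is. Origin: centre of the pad's underside.
- packed3: packed piece, loose in the box on its own pad (40 mm disc, 3 mm thick, stuck to it): square flask, 80 mm high: body 48 x 48 mm in plan (sides along its x and y) and 34 mm high, a 36 mm square shoulder step up to 37.5 mm, then a straight round neck 24 mm in diameter up to 80 mm (heights above its pad). Stays where it is. Origin: centre of the pad's underside.
- packed4: packed piece, loose in the box on its own pad (40 mm disc, 3 mm thick, stuck to it): round bottle, 80 mm high: body 48 mm across up to 26 mm, shoulder tapering to 40 mm, then a straight neck 24 mm in diameter from 40 to 80 mm (heights above its pad). Stays where it is. Origin: centre of the pad's underside.
- squeeze: bystander: clay-coloured squeeze bottle with red cap, 52 mm in diameter, 112 mm high. Origin: centre of its underside, z up.
- cup: bystander: white cup, 72 mm across, 75 mm high. Origin: centre of its underside, z up.
- tape: bystander: cardboard roll lying flat, 90 mm across, 48 mm high. Origin: centre of its underside, z up.
- brush: bystander: brush lying on the table, along its x. Origin: centre of its underside, z up.
- jar: bystander: amber jar, 66 mm across, 85 mm high. Origin: centre of its underside, z up.
- rolling_pin: bystander: wooden rolling pin, 32 mm in diameter, 200 mm long, lying along its x. Origin: below its middle, on the table.
Mind the look-alikes: they are no part of the job. Leave any blue look-alike of the bottle alone. Leave any green look-alike of the flask alone.

How it is judged:
By the outcome, as a careful person would: the job done as asked, in the order asked, and still so for the second after the job is handed in, while the arm keeps its last pose, push and grip.
It also fails if it takes over 72 s, if anything falls off the work surface, if the arm or the gripper's body presses on something with over 40 N, if the wrist force passes 120 N, or if a joint passes its speed limit or range.

## Working session

There is one attempt and no reset: what is moved stays moved. The work goes in short steps, each a Python script; the robot and the scene stay as the last script left them, time stands still between calls to the robot, and variables do not carry over. Pictures are saved under pics/ and viewed, at most 10 in all, crops included, and the job is handed in when it is done.

```bash
ls; mkdir -p pics
python3 - <<'E'
from plant import manip
import cv2,numpy as np
for n in("side","top"):
    im,d=manip.snapshot(n); np.savez(f"pics/{n}0.npz",im=im,d=d)
    cv2.imwrite(f"pics/{n}0.png",cv2.resize(im[:,:,::-1],None,fx=1.5,fy=1.5))
    i=manip.camera_info(n); R=cv2.Rodrigues(np.array(i["rvec"]))[0]
    print(n,i["intrinsics"],-R.T@np.array(i["tvec"]).ravel(),R[2])
print(manip.get_obs())
E
```

```text
pics
side [[398.99061846   0.         259.59468663]
 [  0.         398.99061846 189.74885944]
 [  0.           0.           1.        ]] [-0.14568668  0.62608637  0.62920669] [ 0.63087305 -0.61789724 -0.46925707]
top [[368.60598733   0.         254.81193623]
 [  0.         368.60598733 192.32910424]
 [  0.           0.           1.        ]] [ 0.34232272 -0.06888264  1.19909028] [ 0.20129426  0.01759472 -0.97937278]
{'clock': 0.1, 'joint_positions': array([ 1.26080054,  0.68990624, -0.19453024,  1.56621382,  0.15731417,
        0.90250786, -0.21510094]), 'qvel': array([-2.87005383e-04, -1.95790355e-03,  3.90287336e-05, -1.90136678e-03,
        1.82289901e-03,  7.33331414e-04,  1.64296219e-03]), 'tau': array([-3.27873640e-03, -5.40604055e+01, -1.27107728e+00, -1.58987206e+01,
        9.49082634e-03,  4.44382007e-03,  1.86474529e-05]), 'tool_pos': array([ 0.21043219, -0.58790353,  0.23056767]), 'tcp_rot': array([-3.13995503e+00,  1.23894779e-04,  3.43884665e-01]), 'wrist_force': array([-0.09958538,  0.94387362, -0.14924379]), 'moment': array([-0.02828041,  0.02248093, -0.00047   ]), 'grasp_force': 0.0, 'width': 1.0018297420635711}
```

View pics/top0.png

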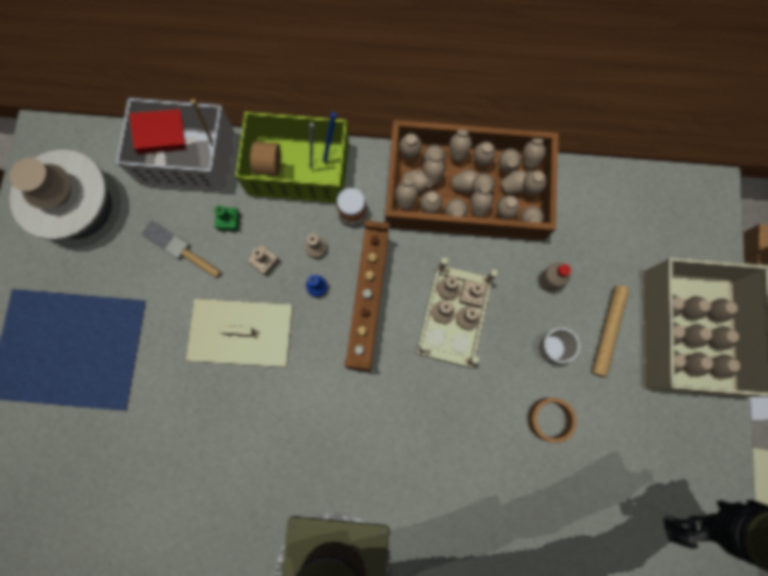

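View pics/side0.png

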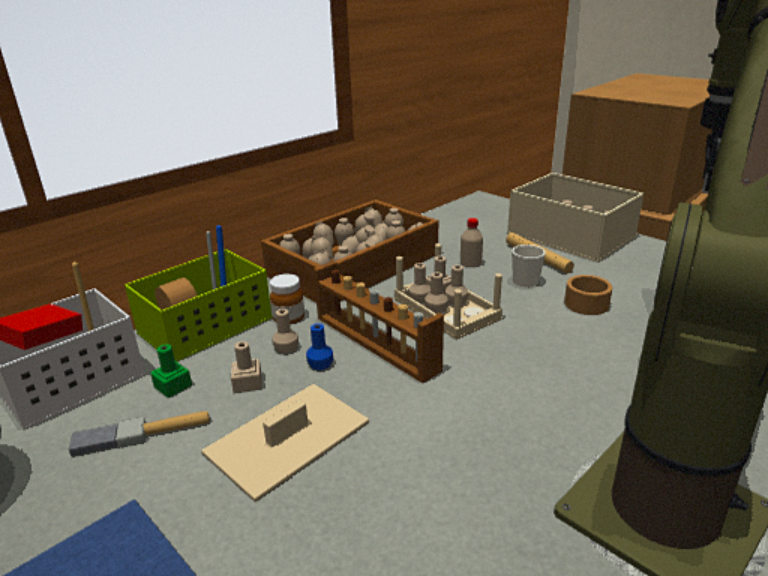

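Top view (1.5x scale): bottle (315,245), square flask (263,260), lid (240,332), rack (368,295), box (457,313), and empty pads at its near end at (436,338) and (462,344). The side view agrees. Next I'll get 3D positions from depth.

```bash
cat > h.py <<'E'
from plant import manip
import cv2,numpy as np
def cloud(n,d):
    i=manip.camera_info(n); K=np.array(i["intrinsics"]); R=cv2.Rodrigues(np.array(i["rvec"]))[0]; t=np.array(i["tvec"]).ravel()
    v,u=np.mgrid[:d.shape[0],:d.shape[1]]
    P=np.stack([(u-K[0,2])/K[0,0]*d,(v-K[1,2])/K[1,1]*d,d],-1)
    return (P-t)@R
def snap(n):
    im,d=manip.snapshot(n); return im,d,cloud(n,d)
def clusters(P,m,minpx=4):
    nc,l=cv2.connectedComponents(m.astype(np.uint8))
    return [(P[l==k],np.argwhere(l==k).mean(0)[::-1],(l==k).sum()) for k in range(1,nc) if (l==k).sum()>=minpx]
E
python3 - <<'E'
from h import *
np.set_printoptions(precision=4,suppress=True)
for n in("top","side"):
    f=np.load(f"pics/{n}0.npz"); im,d=f["im"],f["d"]; P=cloud(n,d); z=P[...,2]
    print(n)
    x,y=P[...,0],P[...,1]; ws=(x>.25)&(x<.75)&(y<.4)&(y>-.3)&(d>0)
    tb=ws&(abs(z)<.01); print("table",np.median(z[tb]),z[tb].std())
    for lo,hi in((.072,.2),):
        for p,c,k in clusters(P,ws&(z>lo)&(z<hi)):
            mx=np.percentile(p[:,2],90);t=p[p[:,2]>mx-.008]
            print(k,c,"zmax",mx,"mid",(t.max(0)+t.min(0))[:2]/2,"mean",t.mean(0),"ext",np.ptp(t,0)[:2],im[int(c[1]),int(c[0])])
    # lid
    hsv=cv2.cvtColor(im,cv2.COLOR_RGB2HSV)
    for nm,c in(("lid",(160,235) if n=="top" else (170,295)),("hand",(160,221) if n=="top" else (190,282))): print(nm,im[c[1],c[0]],hsv[c[1],c[0]],P[c[1],c[0]])
E
```

```text
top
table 0.00018995623578214893 0.003171809271021859
105 [232.9143 138.781 ] zmax 0.08681100848224359 mid [0.7388 0.0363] mean [0.7403 0.0359 0.0842] ext [0.0223 0.0517] [180 185 192]
46 [145.7609 140.0217] zmax 0.08272923269647639 mid [0.7127 0.3144] mean [0.7126 0.3134 0.0798] ext [0.0215 0.0234] [47 84 47]
490 [296.5    145.2755] zmax 0.09187671870645382 mid [ 0.7386 -0.1685] mean [ 0.7348 -0.1662  0.0894] ext [0.0226 0.259 ] [123  82  49]
1619 [244.0877 197.0266] zmax 0.11280889073676204 mid [ 0.5552 -0.0174] mean [ 0.5549 -0.0176  0.1127] ext [0.3001 0.0617] [133 135 127]
48 [207.7083 159.5   ] zmax 0.08243070023648857 mid [0.6663 0.1095] mean [0.6657 0.1086 0.0798] ext [0.0202 0.023 ] [113 101  86]
47 [171.2128 168.5745] zmax 0.082316153975115 mid [0.6266 0.2197] mean [0.6257 0.2199 0.0795] ext [0.0236 0.0211] [101  91  77]
24 [295.2917 174.5833] zmax 0.09886177755460411 mid [ 0.6378 -0.1692] mean [ 0.6373 -0.1693  0.0979] ext [0.0121 0.0096] [161 162 134]
27 [328.1111 182.4444] zmax 0.101775723115532 mid [ 0.6208 -0.2727] mean [ 0.6207 -0.2723  0.0991] ext [0.0122 0.0126] [15
[... 2224 characters left out ...]
12412183 mid [ 0.4573 -0.1404] mean [ 0.4565 -0.1387  0.0972] ext [0.0127 0.012 ] [92 79 62]
49 [187.5102 208.6735] zmax 0.080002346196004 mid [0.6646 0.1092] mean [0.6633 0.1106 0.0779] ext [0.0238 0.0253] [42 33 27]
55 [211.0727 218.5636] zmax 0.08085751559394219 mid [0.5784 0.0976] mean [0.5762 0.099  0.0787] ext [0.0225 0.0229] [39 29 22]
62 [160.629  230.6774] zmax 0.08119712184836947 mid [0.6251 0.2205] mean [0.6233 0.2212 0.0789] ext [0.0233 0.0234] [7 1 0]
64 [109.125  232.5938] zmax 0.08057849489695228 mid [0.7149 0.3129] mean [0.7115 0.314  0.0784] ext [0.0272 0.0238] [42  8 16]
lid [215 191 144] [ 20  84 215] [0.4826 0.2988 0.0093]
hand [78 68 53] [18 82 78] [0.4584 0.2584 0.0357]
```

Run:
```python
from h import *
np.set_printoptions(precision=4,suppress=True)
def rect(q): 
    (c,s,a)=cv2.minAreaRect((q*1000).astype(np.float32)); return np.round([*c,*s,a],1)
A=[]
for n in("top","side"):
    f=np.load(f"pics/{n}0.npz"); P=cloud(n,f["d"]); x,y,z=np.moveaxis(P,-1,0); ok=f["d"]>0
    m=ok&(z>.014)&(z<.036)&(np.hypot(x-.626,y-.220)<.037)
    q=P[m][:,:2]; A.append(q); print(n,"flask",m.sum(),rect(q))
    m=ok&(z>.026)&(z<.033 if n=="side" else z<.037)&(np.hypot(x-.626,y-.220)<.037); print(" topface",rect(P[m][:,:2]),m.sum())
    m=ok&(z>.006)&(z<.013)&(abs(x-.47)<.13)&(abs(y-.25)<.16)
    m=cv2.morphologyEx(m.astype(np.uint8),cv2.MORPH_OPEN,np.ones((3,3)))>0
    print("lid",m.sum(),rect(P[m][:,:2]))
    m=ok&(z>.043)&(z<.056)&(abs(x-.465)<.06)&(abs(y-.245)<.08)
    q=P[m][:,:2]; w,v=np.linalg.eigh(np.cov(q.T)); print("handle",m.sum(),q.mean(0),rect(q),np.degrees(np.arctan2(*v[::-1,1])),np.median(P[m][:,2]))
    m=ok&(z>.105)&(z<.12)&(abs(x-.555)<.17)&(abs(y+.01)<.06); q=P[m][:,:2];print("rack",rect(q))
q=np.vstack(A); print(rect(q))
best=[]
for a in range(0,90,1):
    r=np.radians(a);w=q@np.array([[np.cos(r),-np.sin(r)],[np.sin(r),np.cos(r)]]); e=np.percentile(w,98,0)-np.percentile(w,2,0); best.append((e.sum(),a,*e))
print(sorted(best)[:4])
ex=np.array([.9867,-.1625])
for yb in(-.1632,):
  for nm,p in(("pick b",(.6658,.1093)),("pick f",(.6262,.22)),("p1",(.4906,-.1707)),("p2",(.4818,-.2239)),("box",(.5395,-.2061)),("lid",(.465,.245))):
    o=[]
    for k in range(-12,13):
        yaw=np.radians(15*k)
        j=manip.inverse_kinematics([*p,.2],[np.pi,0,yaw])
        if j is not None:o.append((15*k,round(float(j[6]),1)))
    print(nm,o)
```

```text
top flask 120 [625.  218.9  48.6  48.1  55.9]
 topface [625.  218.9  48.6  48.1  55.9] 114
lid 1556 [464.8 253.2 133.5 216.6   0.2]
handle 116 [0.4647 0.2535] [465.  254.   16.7  69.6   1.4] 91.0294959061612 0.04924135999412614
rack [555.4 -17.5  48.2 300.3  87.2]
side flask 214 [624.4 220.6  48.   49.9  55.2]
 topface [624.5 220.2  47.1  50.7  57.1] 67
lid 3446 [465.  253.6 138.4 216.9   1.6]
handle 213 [0.463  0.2562] [464.6 253.8  18.7  70.3   1.4] 90.93803992097651 0.049240405171160205
rack [555.3 -17.9  51.7 303.4  87.4]
[624.4 219.9  49.3  50.7  55.2]
[(np.float64(0.09393069413860428), 55, np.float64(0.04656647965451499), np.float64(0.047364214484089284)), (np.float64(0.09397927771834802), 56, np.float64(0.04654374649727455), np.float64(0.04743553122107347)), (np.float64(0.09411761921318851), 57, np.float64(0.04668506931899907), np.float64(0.047432549894189435)), (np.float64(0.09425725220796888), 58, np.float64(0.04668678582330893), np.float64(0.04757046638465995))]
pick b [(-180, 0.8), (-165, 1.0), (-150, 1.1), (-135, 1.4), (-120, 1.6), (-105, 1.9), (-90, 2.2), (-75, -2.6), (-
[... 1095 characters left out ...]
0.2), (120, 0.4), (135, 0.6), (150, 0.8), (165, 1.0), (180, 1.2)]
box [(-180, 1.2), (-165, 1.4), (-150, 1.5), (-135, 1.7), (-120, 2.0), (-105, -2.6), (-90, -2.5), (-75, -2.3), (-60, -2.1), (-45, -1.9), (-30, -1.7), (-15, -1.5), (0, -1.3), (15, -1.1), (30, -0.9), (45, -0.7), (60, -0.5), (75, -0.3), (90, -0.1), (105, 0.1), (120, 0.3), (135, 0.5), (150, 0.7), (165, 1.0), (180, 1.2)]
lid [(-180, 0.3), (-165, 0.5), (-150, 0.6), (-135, 0.8), (-120, 1.1), (-105, 1.3), (-90, 1.6), (-75, 1.9), (-60, -2.4), (-45, -2.6), (-30, -2.4), (-15, -2.2), (0, -2.0), (15, -1.9), (30, -1.7), (45, -1.5), (60, -1.3), (75, -1.1), (90, -1.0), (105, -0.8), (120, -0.6), (135, -0.4), (150, -0.1), (165, 0.1), (180, 0.3)]
```

Everything is located:
- **Bottle:** (0.666, 0.109).
- **Flask:** (0.6255, 0.220), yaw 56°.
- **Lid:** (0.465, 0.2537), yaw 91°.
- **Box:** (0.5395, -0.206), yaw -9.35°.

I'll place each piece with the fingers closing at 45° to the grid, so that opening clears the neighbours and the posts.

```bash
cat >> h.py <<'E'
def O(deg): return [np.pi,0,np.radians(deg)]
def st(t):
    o=manip.get_obs(); print(t,round(o["clock"],1),np.round(o["tool_pos"],4),"F",np.round(o["wrist_force"],1),"w",round(o["width"],3),"g",round(o["grasp_force"],1),flush=True)
def pick(x,y,z,yaw,f,lift=.24):
    manip.goto([x,y,.17],O(yaw)); manip.move_l([x,y,z],vel=.1); st("down")
    manip.clamp(f); st("clamped"); manip.move_l([x,y,lift],vel=.12); st("up")
E
python3 - <<'E'
from h import *
manip.goto([.55,0,.3],O(15)); st("via")
pick(.6658,.1093,.049,15,40)
for n in("top","side"):
    im,d=manip.snapshot(n); np.savez(f"pics/{n}1.npz",im=im,d=d)
    cv2.imwrite(f"pics/{n}1.png",cv2.resize(im[100:292,80:400,::-1],None,fx=2,fy=2))
E
```

```text
via 2.5 [ 0.55   -0.0014  0.2999] F [-0.4 -0.5 -0.1] w 1.003 g 0.0
down 4.7 [0.6664 0.1095 0.0498] F [ 1.   0.4 -0.2] w 1.0 g 0.0
clamped 5.3 [0.6659 0.1093 0.0492] F [0.8 0.4 1.2] w 0.274 g 39.4
up 7.0 [0.6653 0.1092 0.2391] F [-0.9 -0.4 -1.3] w 0.27 g 39.2
```

View pics/side1.png

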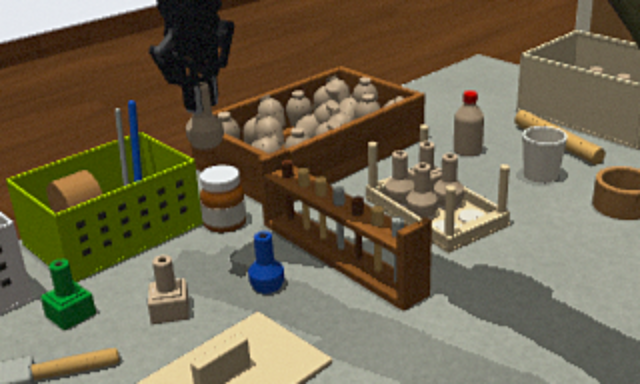

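The side crop shows the bottle held upright in the gripper at (205,130), with the scene undisturbed. Next I place it.

```bash
cat >> h.py <<'E'
def place(x,y,yaw,zt):
    manip.goto([x,y,.24],O(yaw)); manip.move_l([x,y,.13],vel=.12); manip.wait(.2); st("above")
    manip.move_l([x,y,zt+.008],vel=.05); st("near")
    print(manip.move_l([x,y,zt-.003],vel=.015,threshold=4)); st("touch")
    manip.open_gripper(); st("open"); manip.move_l([x,y,.24],vel=.15)
E
python3 - <<'E'
from h import *
np.set_printoptions(precision=4,suppress=True)
place(.4818,-.2239,35.65,.0585)
# then pick flask and look
pick(.6255,.2197,.050,101,40)
im,d,P=snap("side"); cv2.imwrite("pics/s2.png",cv2.resize(im[100:292,80:400,::-1],None,fx=2,fy=2))
im,d,P=snap("top"); x,y,z=np.moveaxis(P,-1,0); np.savez("pics/t2.npz",im=im,d=d)
for p,c,k in clusters(P,(d>0)&(x>.42)&(x<.68)&(y<-.12)&(y>-.3)&(z>.072)&(z<.12)):
    mx=np.percentile(p[:,2],90);t=p[p[:,2]>mx-.008]; print(k,mx,(t.max(0)+t.min(0))[:2]/2,t.mean(0)[:2])
E
```

```text
above 9.8 [ 0.4822 -0.2241  0.1306] F [-0.6 -0.8 -0.1] w 0.271 g 39.2
near 11.2 [ 0.482  -0.224   0.0668] F [ 0.5 -0.3 -1.2] w 0.271 g 39.2
True
touch 11.8 [ 0.4818 -0.224   0.058 ] F [-0.7 -0.8  4.4] w 0.265 g 39.6
open 12.5 [ 0.4812 -0.2238  0.0575] F [0.  0.9 0.5] w 1.001 g 0.0
down 16.9 [0.626  0.22   0.0508] F [-0.8 -0.4 -0.1] w 0.996 g 0.0
clamped 17.5 [0.6257 0.2198 0.0501] F [0.6 0.7 0.7] w 0.265 g 39.2
up 19.2 [0.6251 0.2195 0.2391] F [-0.  -0.5 -1.3] w 0.268 g 39.2
24 0.10122832012464389 [ 0.6382 -0.1689] [ 0.6374 -0.1693]
25 0.1006878752543603 [ 0.6206 -0.273 ] [ 0.6211 -0.2725]
53 0.0918870699040389 [ 0.5985 -0.1883] [ 0.5974 -0.1881]
52 0.0907955572293722 [ 0.5884 -0.2408] [ 0.5882 -0.2413]
56 0.09105683503227133 [ 0.5438 -0.1792] [ 0.5438 -0.1791]
55 0.09069211423557351 [ 0.5359 -0.2321] [ 0.5352 -0.2328]
57 0.09132939261914927 [ 0.4831 -0.2225] [ 0.4825 -0.2221]
22 0.10202507824666968 [ 0.4583 -0.14  ] [ 0.4584 -0.1401]
24 0.10209352655947745 [ 0.4413 -0.2422] [ 0.4415 -0.2422]
```

View pics/s2.png

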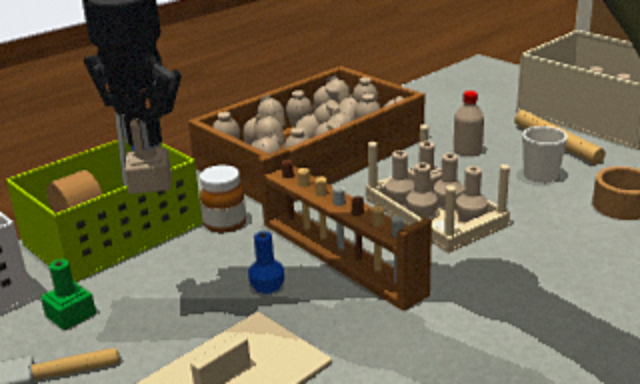

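The bottle stands in the box at (470,185) in the crop, within about 2 mm of its pad centre. The flask is held upright at (145,170). Next I place the flask.

Run:
```python
from h import *
np.set_printoptions(precision=4,suppress=True)
place(.4906,-.1703,125.65,.0595)
manip.goto([.465,.2537,.17],O(181.1)) ; st("over lid")
im,d=manip.snapshot("side"); np.savez("pics/s3.npz",im=im,d=d); cv2.imwrite("pics/s3.png",cv2.resize(im[120:240,220:370,::-1],None,fx=5,fy=5,interpolation=cv2.INTER_CUBIC))
im,d,P=snap("top"); x,y,z=np.moveaxis(P,-1,0); np.savez("pics/t3.npz",im=im,d=d)
cv2.imwrite("pics/t3.png",cv2.resize(im[160:250,260:350,::-1],None,fx=6,fy=6,interpolation=cv2.INTER_CUBIC))
for p,c,k in clusters(P,(d>0)&(x>.42)&(x<.68)&(y<-.12)&(y>-.3)&(z>.072)&(z<.12)):
    mx=np.percentile(p[:,2],90);t=p[p[:,2]>mx-.008]; print(k,mx,(t.max(0)+t.min(0))[:2]/2,t.mean(0)[:2])
q=P[(d>0)&(z>.025)&(z<.047)&(np.hypot(x-.4906,y+.1705)<.035)][:,:2]; print(cv2.minAreaRect((q*1000).astype(np.float32)))
```

```text
above 22.1 [ 0.491  -0.1705  0.1306] F [-0.5  0.2 -1.2] w 0.266 g 39.2
near 23.5 [ 0.4908 -0.1703  0.0678] F [ 0.1  0.  -1.7] w 0.269 g 39.2
True
touch 24.1 [ 0.4906 -0.1703  0.059 ] F [ 0.7 -0.1  4.8] w 0.27 g 39.8
open 24.7 [ 0.49   -0.1703  0.0584] F [ 0.2  0.6 -0. ] w 1.004 g 0.0
over lid 27.7 [0.4658 0.2521 0.1699] F [-0.6 -0.  -0.1] w 1.0 g 0.0
24 0.10065111638174877 [ 0.6377 -0.169 ] [ 0.6372 -0.1693]
27 0.100122759384145 [ 0.6207 -0.2729] [ 0.6208 -0.2724]
54 0.09151886766955486 [ 0.5981 -0.188 ] [ 0.5972 -0.188 ]
53 0.09044983705072646 [ 0.5883 -0.2412] [ 0.5885 -0.241 ]
54 0.09149010224152988 [ 0.5437 -0.179 ] [ 0.5438 -0.1793]
55 0.09118722560345066 [ 0.5363 -0.2319] [ 0.5354 -0.2325]
53 0.091175200108585 [ 0.4901 -0.169 ] [ 0.49  -0.169]
55 0.09154370268003269 [ 0.4827 -0.2223] [ 0.4819 -0.2219]
22 0.10136849048229621 [ 0.4582 -0.1401] [ 0.4584 -0.1399]
24 0.10042850725420706 [ 0.4416 -0.2427] [ 0.4417 -0.2425]
((489.9344177246094, -169.15988159179688), (68.4241943359375, 61.05215072631836), 40.767417907714844)
```

View pics/t3.png

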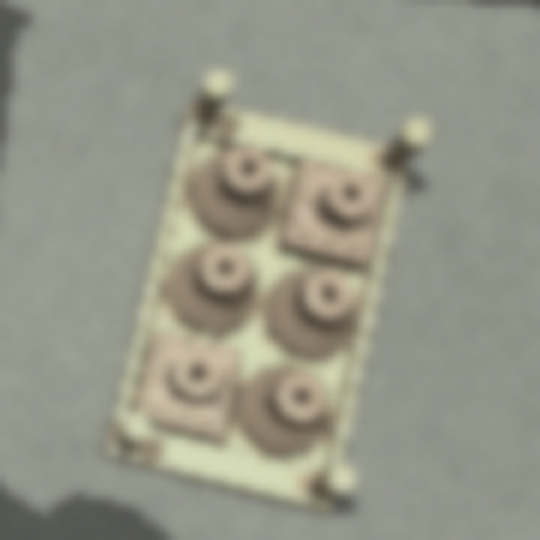

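View pics/s3.png

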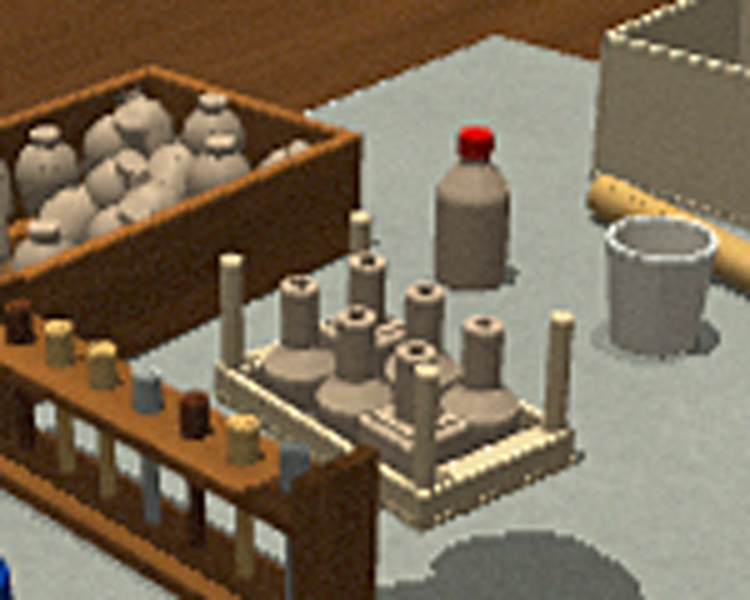

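The top crop shows the flask square on its pad at (190,380) and the bottle on its own pad at (295,405), and the side view confirms that all six pieces stand upright. For the lid the gripper must close across the handle, so the tool yaw is 91.1°. I'll turn the tool there, grip, lift and look.

```bash
cat >> h.py <<'E'
def lidpose(n,zmid,c):
    im,d,P=snap(n); x,y,z=np.moveaxis(P,-1,0)
    m=(d>0)&(abs(z-zmid)<.012)&(abs(x-c[0])<.16)&(abs(y-c[1])<.16)
    m=cv2.morphologyEx(m.astype(np.uint8),cv2.MORPH_OPEN,np.ones((3,3)))
    k,l,s,_=cv2.connectedComponentsWithStats(m); q=P[m>0]
    A=np.c_[q[:,:2]-c,np.ones(len(q))]; f=np.linalg.lstsq(A,q[:,2],rcond=None)[0]
    r=abs(A@f-q[:,2])<.004; f=np.linalg.lstsq(A[r],q[r,2],rcond=None)[0]
    print(n,len(q),"rect",np.round(np.hstack([*cv2.minAreaRect((q[r][:,:2]*1000).astype(np.float32))[:2],cv2.minAreaRect((q[r][:,:2]*1000).astype(np.float32))[2]]),1),"slope deg",np.degrees(f[:2]).round(2),"z",f[2].round(4))
    return im
E
python3 - <<'E'
from h import *
x,y=.465,.2537
manip.goto([x,y,.17],O(91.1)); manip.wait(.3); manip.move_l([x,y,.03],vel=.12)
print(manip.move_l([x,y,.016],vel=.03,threshold=8)); st("down")
manip.clamp(90); st("clamped"); manip.move_l([x,y,.06],vel=.06); st("up")
manip.move_l([x,y,.26],vel=.15); manip.wait(.2); st("high")
for n in("top","side"):
    im=lidpose(n,.253,(x,y))
cv2.imwrite("pics/s4.png",im[:,:,::-1])
E
```

```text
False
down 31.2 [0.4649 0.2537 0.0159] F [-0.   0.7 -0.9] w 0.999 g 0.0
clamped 31.8 [0.4655 0.2539 0.0164] F [ 0.7 -0.7  3.8] w 0.173 g 88.7
up 32.7 [0.4648 0.2535 0.0599] F [-0.6 -0.1 -5.6] w 0.172 g 87.7
high 34.4 [0.4647 0.2536 0.2594] F [-0.6  0.6 -5. ] w 0.175 g 87.7
top 1895 rect [464.6 205.4 136.1 120.6   1.1] slope deg [-0.24  0.05] z 0.2521
side 3521 rect [463.1 252.5 138.3 219.1   1.3] slope deg [ 0.23 -0.07] z 0.252
```

View pics/s4.png

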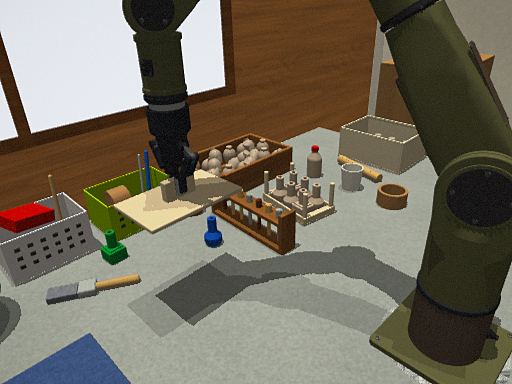

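The lid is held level (slope about 0.2°) with yaw 91.1–1.3°, at (180,200) in the side view. I'll carry it over the box.

Run:
```python
from h import *
x,y=.5395,-.2061
manip.goto([x,y,.26],O(170.65)); manip.wait(.3); st("over")
manip.move_l([x,y,.17],vel=.08); manip.wait(.4); st("hover"); print(manip.get_obs()["tcp_rot"])
for n in("top","side"): im=lidpose(n,.163,(x,y))
```

```text
over 36.5 [ 0.5397 -0.2055  0.2601] F [-0.4 -0.6 -5.2] w 0.175 g 87.7
hover 38.2 [ 0.5395 -0.2061  0.1701] F [ 0.2 -0.5 -4.6] w 0.178 g 87.7
[-3.14150146e+00  1.66600991e-04  2.97833672e+00]
top 2061 rect [ 538.6 -204.9  136.   215.6   80.7] slope deg [-0.08  0.09] z 0.1622
side 1366 rect [ 539.7 -205.3  138.9  221.3   80.7] slope deg [ 0.06 -0.4 ] z 0.1623
```

The lid is level, square (-9.3° against the box's -9.35°) and within about 1 mm of centre. I'll lower it with a small correction.

Run:
```python
from h import *
x,y=.5398,-.2067
print(manip.move_l([x,y,.1265],vel=.03,threshold=8)); manip.wait(.8); st("final")
for n in("top","side"): im=lidpose(n,.119,(x,y))
cv2.imwrite("pics/s5.png",cv2.resize(im[120:240,200:370,::-1],None,fx=4,fy=4,interpolation=cv2.INTER_CUBIC))
```

```text
False
final 40.7 [ 0.5398 -0.2067  0.1265] F [ 0.1 -0.  -4.3] w 0.175 g 87.7
top 1884 rect [ 539.2 -205.3  135.5  216.6   80.8] slope deg [-0.27  0.03] z 0.1184
side 1372 rect [ 539.1 -204.8  137.5  220.9   81. ] slope deg [ 0.03 -0.37] z 0.1186
```

View pics/s5.png

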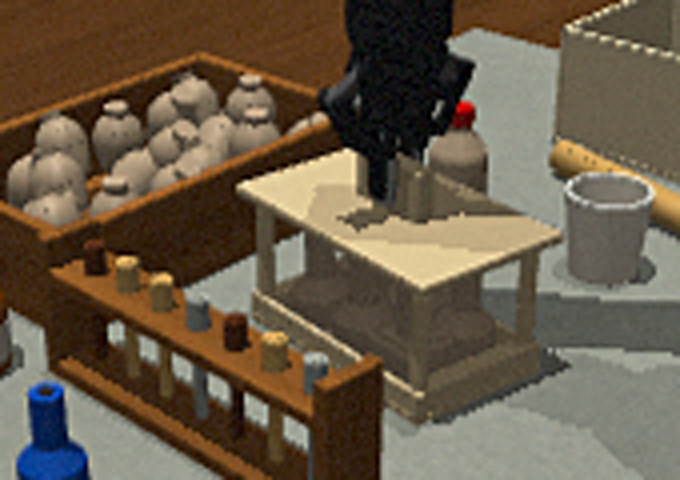

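The picture shows the lid level over the posts around (400,230), clear of them by about 1 cm, with the pieces standing underneath.

```bash
python3 -c "
from plant import manip
print(manip.finish_job())"
```

```text
the job is handed in; nothing more can be done
None
```

The job is handed in at about 41 s of the 72 s allowed: bottle and flask stand upright on the two empty pads, and the lid is held still, level, square and centred to about 1 mm, roughly 1 cm above the posts and touching nothing.

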